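Pack the air filters into the divided tote

ROBOT

A 7-joint arm with a two-finger parallel gripper is mounted at the origin on the work surface. World frame = base frame: x ahead of the robot, y to its left, z up, the work surface at z = 0. Lengths are in mm, angles in rad, forces in N, time in s.
With the tool pointing down it reaches from about 400 to 875 mm from the base axis. Payload 6.5 kg.
Tool frame: the origin (TCP) lies between the finger pads; the fingertips stand 22 mm ahead of it and the grasp point (between the pads) lies 3 mm ahead of it; z points along the fingers, y is the line along which they close (so a half turn about z gives the same grasp; the last joint's range is limited). The gripper opens to 88 mm and grips with 3 to 60 N. Pads are 18 mm wide; open, the fingers measure 123 mm over their backs; the gripper's body (75 mm by 187 mm) begins 45 mm behind the grasp point.
Start: joints at [-0.066, 0.536, -0.004, 1.538, 0.003, 1.067, -0.071], TCP at [649.992, 0.001, 260.716] pointing down, gripper open.
Joint ranges: [-2.7, 2.7], [-0.37, 2.16], [-1.27, 1.26], [0.24, 2.4], [-1.31, 4.45], [0.19, 1.91], [-2.76, 2.76]. Speed limits (rad/s): [2.39, 2.39, 3.14, 3.14, 3.14, 3.14, 3.14].

INTERFACE

Orientations are given as a unit quaternion [w, x, y, z].
In Python, from plant import robot gives the robot as it stands.
- The arm moves only by the tool play_rows, never from a script. Its argument "deltas" is a list of rows, each a list of 7 numbers: the shift along the tool's x, y, z normalised to -1 to 1, where 1 is 2 cm, then the turn, a rotation vector about the tool's x, y, z normalised to -1 to 1, where 1 is 90 degrees, then the opening, from 0 (shut) to 1 (fully open). A call has 1 to 10 rows; each row shifts and turns the commanded pose from where the row before left it, along the tool's axes as they then stand; what a row does not reach is not made up. A row lasts 1/12 s, in which the tool goes at most 41.7 mm and 7.16 degrees, less where a joint would pass 70% of its speed; a pose out of reach is approached as far as the arm can. A call with a number of a shift or a turn outside -1 to 1 is refused whole. A call with a gripper value outside its range is refused whole. The fingers move at their own pace and stop on an object; the grip force is fixed at half the most. Time passes only in rows, so rows that do not move let the fingers close. It gives the time, the measured TCP pose, the force, the opening and the grip force at its end, in the units of the state.
- robot.read_state(): the state, without advancing time (a new reading comes with each control period).
- robot.camera(name): name is "scene" or "side" or "wrist"; returns the picture (420x560x3 uint8, red, green, blue); there is no depth.
- robot.calibration(name): a dict with "fx", "fy", "cx", "cy" (pixels), "origin" and "attitude" of the camera in the world; the wrist camera has in their place "T_tool_cam" (4x4, takes a point from camera to tool coordinates, whose origin is the TCP and whose axes are the flange's). Camera axes: x right, y up, looking along -z (the intrinsics and any distortion apply to the point x, -y, -z); pixel columns grow to the right and rows downward; lengths in mm; the calibration is good to about 2 mm. A picture is of the moment at which its call begins: read the wrist's pose just before it. calibration takes no time and is no camera call.
- robot.finish_job(): hands the job in; it is judged then, once.
The state is a dict: "time": time; "joint_positions": joint angles; "qvel": joint speeds; "tau": joint torques, N m; "position": TCP position; "tool_rot": TCP orientation; "ft_force": force on the tool from outside, world axes, zero at the start; "wrist_torque": the same for the moment, N m; "grip_width": finger opening in mm; "grip_force": force on a finger pad.
Only numpy, scipy, OpenCV 4.12 (cv2) and the standard library are available. Lean on these libraries where they do the work, as an engineer would, in place of code of your own. Each camera call takes 0.05 s, during which the arm holds its last target. There are 200 camera calls.

TASK

Pack the three air filter units with square white heads from the sloping green rack into the three empty cells of the grey divided tote, one in each cell, standing upright on the cell floor and set down rather than dropped. Leave the headless spare bowl in the rack, do not disturb the filters already packed, and do not knock the other things on the bench.

Things in the scene. Friction and masses are not known exactly. Their poses are not given: they have to be found in the camera images.
- unit1: air filter unit, 118 mm tall, 0.28 kg: round aluminium bowl 48 mm across from 0 to 74 mm, square white head 46 x 46 mm from 74 to 110 mm, black cap 24 mm across from 110 to 118 mm. Origin: centre of the foot; z up its axis, x and y square to the head's faces. At the start it stands in one of the rack's pockets, leaning 0.5 rad with its head towards the robot; to be packed
- unit2: air filter unit, 118 mm tall, 0.28 kg: round aluminium bowl 48 mm across from 0 to 74 mm, square white head 46 x 46 mm from 74 to 110 mm, black cap 24 mm across from 110 to 118 mm. Origin: centre of the foot; z up its axis, x and y square to the head's faces. At the start it stands in one of the rack's pockets, leaning 0.5 rad with its head towards the robot; to be packed
- unit3: air filter unit, 118 mm tall, 0.28 kg: round aluminium bowl 48 mm across from 0 to 74 mm, square white head 46 x 46 mm from 74 to 110 mm, black cap 24 mm across from 110 to 118 mm. Origin: centre of the foot; z up its axis, x and y square to the head's faces. At the start it stands in one of the rack's pockets, leaning 0.5 rad with its head towards the robot; to be packed
- packed1: air filter unit, 118 mm tall, 0.28 kg: round aluminium bowl 48 mm across from 0 to 74 mm, square white head 46 x 46 mm from 74 to 110 mm, black cap 24 mm across from 110 to 118 mm. Origin: centre of the foot; z up its axis, x and y square to the head's faces. Already packed upright in a cell of the tote; stays there
- packed2: air filter unit, 118 mm tall, 0.28 kg: round aluminium bowl 48 mm across from 0 to 74 mm, square white head 46 x 46 mm from 74 to 110 mm, black cap 24 mm across from 110 to 118 mm. Origin: centre of the foot; z up its axis, x and y square to the head's faces. Already packed upright in a cell of the tote; stays there
- packed3: air filter unit, 118 mm tall, 0.28 kg: round aluminium bowl 48 mm across from 0 to 74 mm, square white head 46 x 46 mm from 74 to 110 mm, black cap 24 mm across from 110 to 118 mm. Origin: centre of the foot; z up its axis, x and y square to the head's faces. Already packed upright in a cell of the tote; stays there
- spare_bowl: spare aluminium bowl without a head, 78 mm tall, 48 mm in diameter with a 53 mm rim; stands leaning in the fourth pocket of the rack and stays there. Origin: centre of its foot, z up its axis
- rack: fixed green rack, 300 mm wide (y), highest edge 100 mm: a row of four pockets at 74 mm pitch, each 70 mm wide and 58 mm long, walls 4 mm thick and 46 mm deep. The pocket floors slope 0.5 rad down towards its -x (the robot's side), so what stands in them leans that way. Origin: on the table under its middle
- tote: fixed grey divided tote, 155 mm (x) by 230 mm (y) outside, 60 mm high, with 2 cells along x and 3 along y at 75 mm pitch, each 70 x 70 mm inside; walls and floor 5 mm. Origin: on the table under its middle
- pad1: flat round card 44 mm across, under 1 mm thick and fixed, on the floor of an empty cell of the tote: marks the middle of that cell's floor (5 mm above the table); axes parallel to the tote's
- pad2: flat round card 44 mm across, under 1 mm thick and fixed, on the floor of an empty cell of the tote: marks the middle of that cell's floor (5 mm above the table); axes parallel to the tote's
- pad3: flat round card 44 mm across, under 1 mm thick and fixed, on the floor of an empty cell of the tote: marks the middle of that cell's floor (5 mm above the table); axes parallel to the tote's
- bottle: white plastic bottle, 56 mm in diameter, 170 mm tall, standing on the table; leave alone. Origin: centre of its foot
- can: small can, 52 mm in diameter, 85 mm tall, standing on the table; leave alone. Origin: centre of its foot
- tape: roll of tape lying flat, 96 mm in diameter, 24 mm high; leave alone. Origin: centre of its underside
- cup: grey plastic cup, 72 mm in diameter, 60 mm tall; leave alone. Origin: centre of its foot
- driver: screwdriver lying on the table along its x, 190 mm long; leave alone
- wrench: wrench lying on the table along its x, 180 mm long; leave alone
Things that resemble listed ones, but are neither listed nor needed, are in the scene too. Leave any red look-alike of the unit1 alone. What is shaped like the unit2 but pink is not meant.

How it is judged:
By the outcome, as a careful person would: the job done as asked, in the order asked, and still so for the second after the job is handed in, with the robot touching nothing.
It also fails if it takes over 72 s, if anything falls off the work surface, if the arm or the gripper's body presses on something with over 40 N, if the wrist force passes 120 N, or if a joint passes its speed limit or range.

## Working session

There is one attempt and no reset: what is moved stays moved. The work goes in short steps, Python scripts to look and compute and a tool call to move; the robot and the scene stay as the last step left them, time stands still between calls to the robot, and variables do not carry over. Pictures are saved under pics/ and viewed, at most 10 in all, crops included, and the job is handed in when it is done.

Besides the shell and the picture viewer there is one more tool, called after "Call:" by a JSON object that holds its "method" and its "body", one argument or row to a line. play_rows: Moves the arm, as the interface text tells. Its arguments: {"type":"object","properties":{"deltas":{"type":"array"}},"required":["deltas"]}

```bash
mkdir -p pics; ls
python3 - <<'E'
from plant import robot
import cv2,numpy as np
np.set_printoptions(precision=4,suppress=True)
s=robot.read_state();print({k:s[k] for k in("time","position","tool_rot","grip_width","ft_force")})
for n in("scene","side","wrist"):
    print(n,robot.calibration(n))
    im=robot.camera(n);cv2.imwrite(f"pics/{n}0.png",im[:,:,::-1])
a=[cv2.imread(f"pics/{n}0.png") for n in("scene","side")]
for n,i in zip(("scene","side"),a): cv2.imwrite(f"pics/{n}0b.png",cv2.resize(i,(800,600),interpolation=cv2.INTER_CUBIC))
E
```

```text
pics
{'time': 0.0, 'position': array([649.4231,   0.0131, 259.8414]), 'tool_rot': array([-0.0006,  0.7071,  0.7071, -0.0006]), 'grip_width': 88.04672111585192, 'ft_force': array([-0.869 ,  0.2765,  0.9468])}
scene {'fx': 439.71751821007723, 'fy': 439.71751821007723, 'cx': 287.97574005548694, 'cy': 207.24526022945363, 'origin': array([1077.0314,  -81.0468,  924.5081]), 'attitude': array([0.7091, 0.2039, 0.1764, 0.6515])}
side {'fx': 495.5486738489095, 'fy': 495.5486738489095, 'cx': 276.2617363426535, 'cy': 206.86433357592452, 'origin': array([281.13  , 845.1819, 932.5072]), 'attitude': array([-0.1185, -0.0497,  0.3882,  0.9126])}
wrist {'fx': 316.84667556761076, 'fy': 316.84667556761076, 'cx': 281.06086855595714, 'cy': 207.9810837344986, 'T_tool_cam': array([[   0.0007,    0.9475,    0.3198,   82.593 ],
       [   1.    ,   -0.0005,   -0.0008,    0.9069],
       [  -0.0006,    0.3198,   -0.9475, -124.0529],
       [   0.    ,    0.    ,    0.    ,    1.    ]])}
```

View pics/scene0b.png

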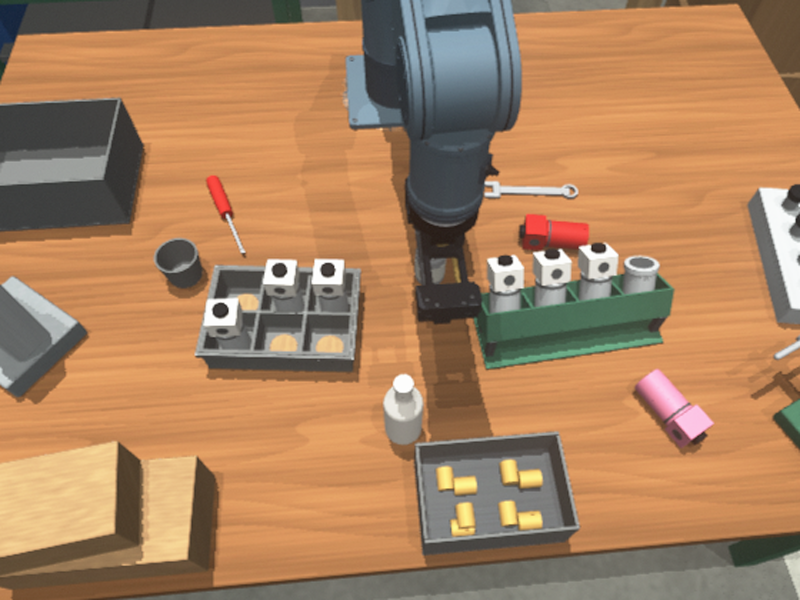

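View pics/side0b.png

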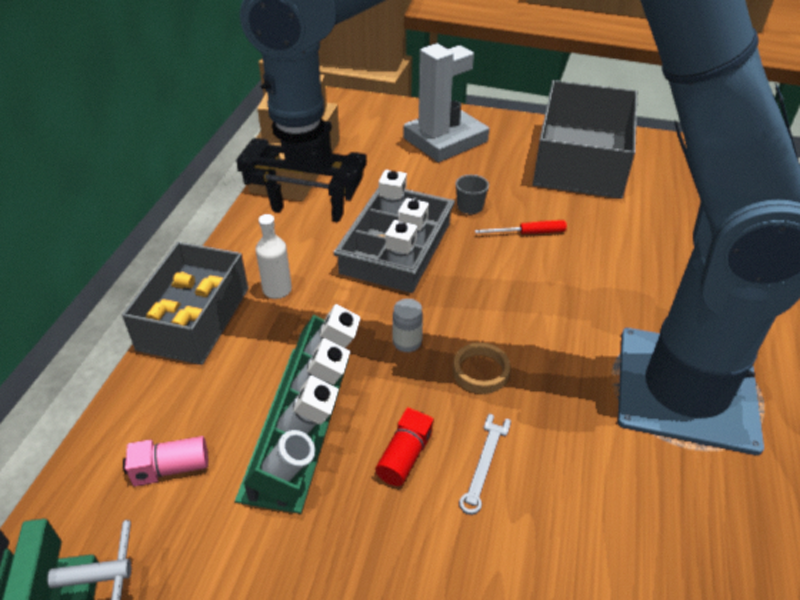

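The scene view shows three white heads in the rack at (505,272), (551,268) and (598,262), with the headless bowl at (640,268). The red and pink look-alikes lie on the table at (555,232) and (673,405). The empty tote cells are at (248,302), (285,345) and (329,345), and the bottle is at (403,410). The side view shows the can at (407,325) and the tape at (481,367). Next I'll enlarge the rack and the tote.

Run:
```python
import cv2,numpy as np
sc=cv2.imread("pics/scene0.png");sd=cv2.imread("pics/side0.png")
def crop(im,x,y,w,h,k):
    c=cv2.resize(im[y:y+h,x:x+w],None,fx=k,fy=k,interpolation=cv2.INTER_CUBIC)
    for i in range(0,w,10): cv2.putText(c,str(x+i) if i%20==0 else "|",(i*k,8),0,.3,(0,255,255),1)
    for i in range(0,h,10): cv2.putText(c,str(y+i),(0,i*k+4),0,.3,(0,255,255),1)
    return c
A=np.zeros((600,800,3),np.uint8)
def put(c,x,y): A[y:y+c.shape[0],x:x+c.shape[1]]=c
put(crop(sc,330,165,140,90,5)[:,:700],0,0)  # 450 tall
cv2.imwrite("pics/c1.png",A[:450])
A=np.zeros((600,800,3),np.uint8)
put(crop(sd,165,205,95,150,4),0,0);put(crop(sd,230,115,100,95,4),390,0)
cv2.imwrite("pics/c2.png",A)
A=np.zeros((600,800,3),np.uint8)
put(crop(sc,135,180,122,90,6),0,0)
cv2.imwrite("pics/c3.png",A)
```

```text
(no output)
```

View pics/c1.png

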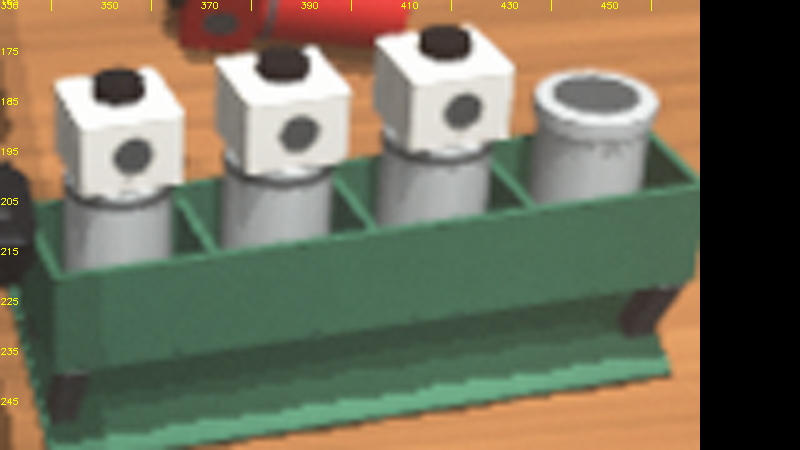

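View pics/c2.png

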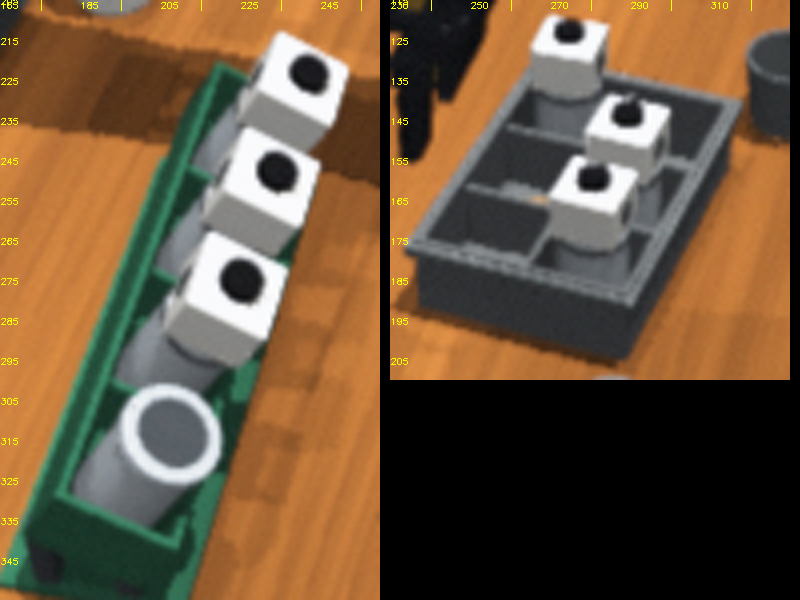

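View pics/c3.png

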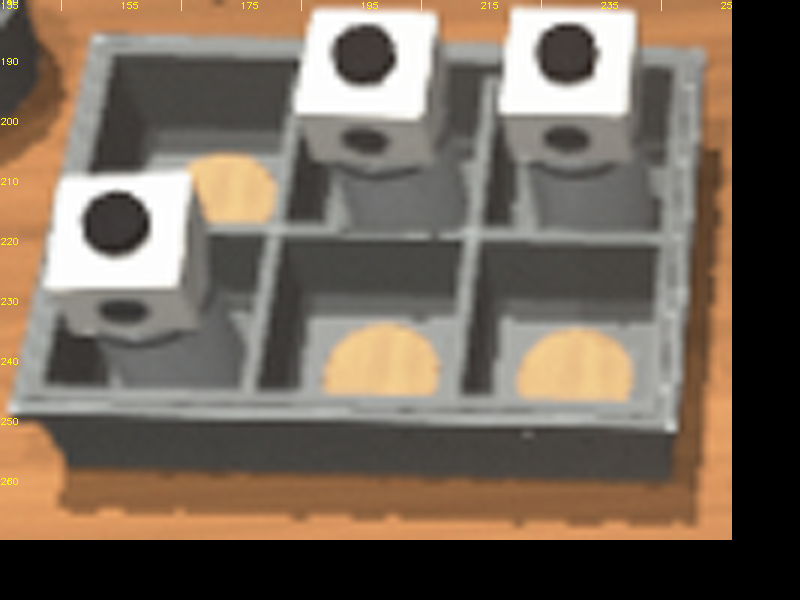

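The crops confirm the three white-headed units at scene pixels (354,181), (387,177) and (419,172), plus the headless spare bowl at (449,184). Pads are visible in the cells at (174,212), (199,242) and (231,243). I'll triangulate these points.

```bash
cat > h.py <<'E'
import numpy as np, cv2
from scipy.optimize import least_squares
from scipy.spatial.transform import Rotation as R
from plant import robot
np.set_printoptions(precision=2,suppress=True)
def q2R(q): return R.from_quat([q[1],q[2],q[3],q[0]]).as_matrix()
C={n:robot.calibration(n) for n in("scene","side","wrist")}
def cam(n,st=None):
    c=C[n]
    if n=="wrist":
        T=np.array(c["T_tool_cam"]);M=q2R(st["tool_rot"])
        return M@T[:3,:3], M@T[:3,3]+st["position"]
    return q2R(c["attitude"]),np.array(c["origin"])
def proj(n,P,st=None):
    A,o=cam(n,st);p=(np.atleast_2d(P)-o)@A;c=C[n]
    return np.c_[c["cx"]+c["fx"]*p[:,0]/-p[:,2], c["cy"]-c["fy"]*p[:,1]/-p[:,2]]
def onplane(n,uv,z,st=None):
    A,o=cam(n,st);c=C[n]
    d=A@np.array([(uv[0]-c["cx"])/c["fx"],-(uv[1]-c["cy"])/c["fy"],-1]);return o+d*(z-o[2])/d[2]
def tri(a,b):
    f=lambda P:np.r_[proj("scene",P)[0]-a,proj("side",P)[0]-b]
    s=least_squares(f,[650,100,100]);return s.x,np.sqrt((s.fun**2).mean())
E
python3 - <<'E'
from h import *
sc=[(353.8,181.4),(386.6,177),(419.2,172.6),(449.4,184)]
sd=[(242.25,223.5),(234.25,247.75),(225.5,275.25),(208,313.25)]
for a,b in zip(sc,sd): print("rack",*tri(a,b))
for a,b in zip([(195.5,188.7),(229.5,188.7),(154.3,217)],[(289.25,143.25),(281,159.25),(274.5,122.5)]): print("packed",*tri(a,b))
# tote corners: (-,-),(-,+),(+,+),(+,-)
def corners(p):
    c,s=np.cos(p[2]),np.sin(p[2]);k=np.array([[-77.5,-115],[-77.5,115],[77.5,115],[77.5,-115]])
    return np.c_[k@np.array([[c,s],[-s,c]])+p[:2],np.full(4,60)]
S=np.array([(151.2,186),(252.5,188.7),(247.5,251.7),(136.7,248.3)]);D=np.array([(318,140.75),(290.5,190.75),(235,177)])
for m in("both","scene","side"):
    f=lambda p:np.r_[(proj("scene",corners(p))-S).ravel()*(m!="side"),(proj("side",corners(p)[:3])-D).ravel()*(m!="scene")]
    s=least_squares(f,[650,-200,0]);print("tote",m,s.x,s.fun)
print("bottle",onplane("scene",(282,268),170),onplane("side",(267/1.4286,220/1.4286),170),"can",onplane("side",(407/1.4286,308/1.4286),85),"cup",onplane("scene",(178/1.4286,252/1.4286),60))
E
```

```text
rack [549.49 121.28 140.8 ] 0.13887657041256796
rack [543.99 194.62 141.54] 0.16064543236232115
rack [537.92 268.93 141.5 ] 0.15158035790062033
rack [551.38 343.55 109.22] 0.414040120391527
packed [ 525.79 -223.58  117.84] 0.23572046759605236
packed [ 530.75 -149.73  117.35] 0.4301064741110795
packed [ 590.64 -308.6   117.7 ] 0.3498131454893351
tote both [ 562.54 -227.9    -0.11] [ 1.39  0.59 -2.24  0.31 -1.8  -3.3   3.09 -2.47 -3.18 -0.37 -2.33 -1.79
 -0.43 -1.73]
tote scene [ 566.4  -228.14   -0.11] [ 1.37  1.77 -2.13  1.88 -2.03 -1.46  2.71 -1.1  -0.   -0.   -0.   -0.
 -0.   -0.  ]
tote side [ 555.46 -223.47   -0.12] [ 0.   -0.   -0.   -0.   -0.   -0.    0.   -0.   -0.89  1.04 -0.5  -0.19
  1.34 -0.48]
bottle [751.74 -51.42 170.  ] [745.83 -47.48 170.  ] can [476.38  17.94  85.  ] cup [ 438.3 -402.1   60. ]
```

Run:
```python
import cv2
i=cv2.imread("pics/wrist0.png");cv2.imwrite("pics/w0b.png",cv2.resize(i,(800,600),interpolation=cv2.INTER_CUBIC))
```

```text
(no output)
```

View pics/w0b.png

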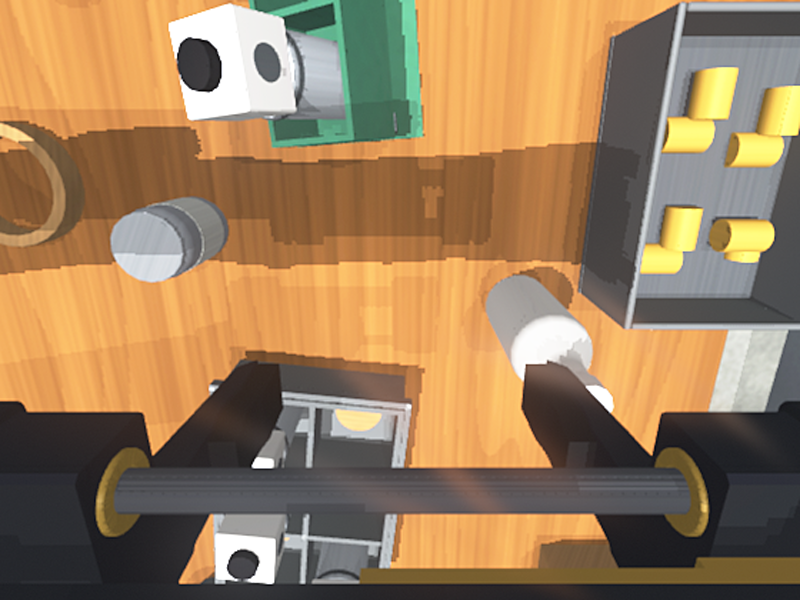

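Wrist view: unit1's cap is at (199,65), the can at (155,240), and the bottle at (560,340). Next I'll check this cap against the triangulation and write a row planner.

```bash
cat >> h.py <<'E'
def Rt(yaw,lean): # tool: closing (y) along yaw dir, z tilted forward by lean
    c,s=np.cos(yaw),np.sin(yaw)
    y=np.array([np.cos(lean)*c,np.cos(lean)*s,np.sin(lean)]);z=np.array([np.sin(lean)*c,np.sin(lean)*s,-np.cos(lean)])
    return np.c_[np.cross(y,z),y,z]
def plan(wps,start=None):
    """wps: (pos,R,open[,max mm/row]); prints rows by tens"""
    st=robot.read_state();p,M=(np.array(st["position"]),q2R(st["tool_rot"])) if start is None else start
    rows=[]
    for w in wps:
        P,RR,g=w[:3];vm=w[3] if len(w)>3 else 30
        a=np.degrees(R.from_matrix(M.T@RR).magnitude());loc=np.abs(RR.T@(P-p)).max()
        n=max(1,int(np.ceil(max(a/6.5,np.linalg.norm(P-p)/vm,loc/19))))
        for k in range(n):
            d=M.T@(P-p)/(n-k)/20; r=R.from_matrix(M.T@RR).as_rotvec()/(n-k)/(np.pi/2)
            d=np.clip(np.round(d,2),-1,1);r=np.round(r,3)
            rows.append([*d,*r,g]);p=p+M@d*20;M=M@R.from_rotvec(r*np.pi/2).as_matrix()
    for i in range(0,len(rows),10): print("["+",".join("["+",".join(f"{x+0:g}" for x in r)+"]" for r in rows[i:i+10])+"]")
    print(len(rows),"end",p)
PSI=.078;caps=np.array([[549.5,121.3,144.5],[544,194.6,144.5],[537.9,268.9,144.5]])
def grasp(i):
    M=Rt(PSI,.5);return caps[i]+23*M[:,2]+2*M[:,1],M
NOM=(np.array([649.99,0,260.72]),Rt(0,0))
E
python3 - <<'E'
from h import *
st=robot.read_state()
print(proj("wrist",[549.5,121.3,144.5],st),"obs 139.3 45.5"); print(proj("wrist",[549.5,121.3,141],st))
G,M=grasp(0);print(G)
plan([(np.array([G[0]-43,G[1],235]),Rt(PSI,0),1),(G-80*M[:,2],M,1)],NOM)
E
```

```text
[[132.04  40.6 ]] obs 139.3 45.5
[[134.31  41.52]]
[562.24 122.3  125.27]
[[0.87,-0.93,0.18,0,0,-0.007,1],[0.88,-0.92,0.18,0,0,-0.007,1],[0.9,-0.92,0.19,0,0,-0.007,1],[0.9,-0.91,0.18,0,0,-0.007,1],[0.92,-0.89,0.19,0,0,-0.007,1],[0.92,-0.89,0.18,0,0,-0.007,1],[0.94,-0.87,0.19,0,0,-0.008,1],[-0.03,0.05,0.39,-0.064,0,0,1],[-0.04,0,0.4,-0.064,0,0,1],[-0.03,-0.03,0.4,-0.063,0,0,1]]
[[-0.04,-0.08,0.39,-0.064,0,0,1],[-0.03,-0.11,0.38,-0.063,0,0,1]]
12 end [524.02 119.35 195.42]
```

Call:
{"method": "play_rows", "body": {
  "deltas": [
    [0.87,-0.93,0.18,0,0,-0.007,1],
    [0.88,-0.92,0.18,0,0,-0.007,1],
    [0.9,-0.92,0.19,0,0,-0.007,1],
    [0.9,-0.91,0.18,0,0,-0.007,1],
    [0.92,-0.89,0.19,0,0,-0.007,1],
    [0.92,-0.89,0.18,0,0,-0.007,1],
    [0.94,-0.87,0.19,0,0,-0.008,1],
    [-0.03,0.05,0.39,-0.064,0,0,1],
    [-0.04,0,0.4,-0.064,0,0,1],
    [-0.03,-0.03,0.4,-0.063,0,0,1]
  ]
}}

```text
time: 0.98
position: [522.2, 121.2, 211.5]
tool_rot: [0.103, 0.671, 0.726, 0.112]
ft_force: [0.9, -1.0, -1.2]
grip_width: 88.1
grip_force: 0.0
```

Call:
{"method": "play_rows", "body": {
  "deltas": [
    [-0.04,-0.08,0.39,-0.064,0,0,1],
    [-0.03,-0.11,0.38,-0.063,0,0,1],
    [0,0,0,0,0,0,1],
    [0,0,0,0,0,0,1]
  ]
}}

```text
time: 1.32
position: [524.6, 115.2, 200.7]
tool_rot: [0.151, 0.664, 0.716, 0.152]
ft_force: [0.7, -0.4, 0.3]
grip_width: 88.1
grip_force: 0.0
```

Run:
```python
from h import *
st=robot.read_state();im=robot.camera("wrist")[:,:,::-1].copy()
print(st["time"],st["position"],R.from_matrix(Rt(PSI,.5).T@q2R(st["tool_rot"])).as_rotvec())
cv2.imwrite("pics/w1.png",im);cv2.imwrite("pics/w1b.png",cv2.resize(im,(800,600),interpolation=cv2.INTER_CUBIC))
print(proj("wrist",caps,st)*800/560)
```

```text
1.3167 [524.64 115.17 200.7 ] [ 0.07 -0.02 -0.  ]
[[397.88 329.13]
 [398.06 155.08]
 [396.87 -79.44]]
```

View pics/w1b.png

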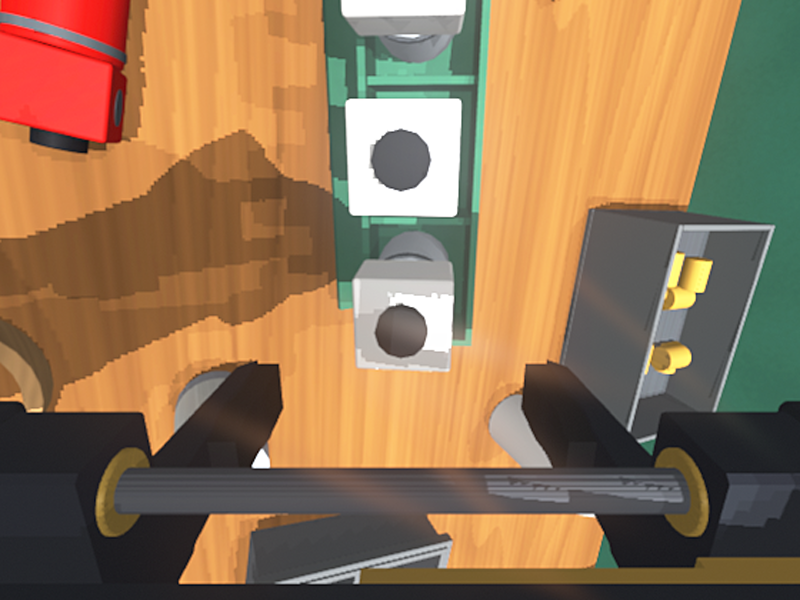

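The wrist view agrees with the triangulation: unit1's cap is at (401,331) against a predicted (398,329), and unit2's is at (400,160) against (398,155). The heads line up with the fingers, so I'll approach and grip.

Run:
```python
from h import *
G,M=grasp(0);print(G)
plan([(G-60*M[:,2],M,1,12),(G,M,1,14)])
```

```text
[562.24 122.3  125.27]
[[0.08,-0.04,0.41,-0.014,0.003,0,1],[0.07,-0.04,0.41,-0.014,0.003,0,1],[0.07,-0.06,0.41,-0.014,0.004,-0.001,1],[0,0,0.6,0,0,0,1],[0,0,0.6,0,0,0,1],[0,0,0.6,0,0,0,1],[0,0,0.6,0,0,0,1],[0,0.01,0.6,0,0,0,1]]
8 end [562.34 122.26 125.28]
```

Call:
{"method": "play_rows", "body": {
  "deltas": [
    [0.08,-0.04,0.41,-0.014,0.003,0,1],
    [0.07,-0.04,0.41,-0.014,0.003,0,1],
    [0.07,-0.06,0.41,-0.014,0.004,-0.001,1],
    [0,0,0.6,0,0,0,1],
    [0,0,0.6,0,0,0,1],
    [0,0,0.6,0,0,0,1],
    [0,0,0.6,0,0,0,1],
    [0,0.01,0.6,0,0,0,1],
    [0,0,0,0,0,0,1]
  ]
}}

```text
time: 2.12
position: [561.0, 117.7, 129.0]
tool_rot: [0.166, 0.661, 0.711, 0.172]
ft_force: [0.1, 0.4, -0.1]
grip_width: 88.3
grip_force: 0.0
```

Call:
{"method": "play_rows", "body": {
  "deltas": [
    [0.22,0,0.1,-0.005,0,0,1],
    [0,0,0,0,0,0,1]
  ]
}}

```text
time: 2.28
position: [560.6, 123.3, 128.5]
tool_rot: [0.169, 0.66, 0.711, 0.176]
ft_force: [-1.0, 1.4, -0.2]
grip_width: 88.2
grip_force: 0.0
```

Run:
```python
from h import *
G,M=grasp(0)
st=robot.read_state()
print(st["position"],q2R(st["tool_rot"]).T@(G-st["position"]),R.from_matrix(q2R(st["tool_rot"]).T@M).as_rotvec())
```

```text
[560.65 123.33 128.51] [-1.12 -0.2   3.58] [-0.01  0.01 -0.  ]
```

Call:
{"method": "play_rows", "body": {
  "deltas": [
    [0,0,0.15,-0.005,0,0,1],
    [0,0,0,0,0,0,0],
    [0,0,0,0,0,0,0],
    [0,0,0,0,0,0,0],
    [0,0,0,0,0,0,0],
    [0,0,0,0,0,0,0]
  ]
}}

```text
time: 2.78
position: [561.4, 123.1, 125.8]
tool_rot: [0.171, 0.659, 0.711, 0.178]
ft_force: [1.0, 0.1, 0.2]
grip_width: 56.7
grip_force: 0.0
```

Call:
{"method": "play_rows", "body": {
  "deltas": [
    [0,0,0,0,0,0,0],
    [0,0,0,0,0,0,0],
    [0,0,0,0,0,0,0],
    [0,0,0,0,0,0,0],
    [0,0,-0.2,0,0,0,0],
    [0,0,-0.5,0,0,0,0],
    [0,0,-0.7,0,0,0,0],
    [0,0,-0.7,0,0,0,0],
    [0,0,-0.7,0,0,0,0],
    [0,0,-0.7,0,0,0,0]
  ]
}}

```text
time: 3.62
position: [526.8, 121.1, 186.9]
tool_rot: [0.171, 0.659, 0.711, 0.177]
ft_force: [0.2, -0.1, -2.1]
grip_width: 45.7
grip_force: 30.5
```

```bash
cat >> h.py <<'E'
TC=np.array([562.5,-228.]);TY=-.11
def cell(i,j,tc=None,ty=None): # i 0/1 low/high x, j -1..1 y
    tc=TC if tc is None else tc;ty=TY if ty is None else ty
    c,s=np.cos(ty),np.sin(ty);return tc+(i-.5)*75*np.array([c,s])+j*75*np.array([-s,c])
E
python3 - <<'E'
from h import *
A=cell(0,-1);print(A,cell(1,0),cell(1,1))
plan([(np.array([530,60,240]),Rt(0,.1),0,26),(np.array([*A,240]),Rt(TY,0),0,30)])
E
```

```text
[ 516.99 -298.43] [ 599.77 -232.12] [ 608.01 -157.57]
[[-0.77,0.3,-0.59,0.063,-0.002,0.012,0],[-0.77,0.25,-0.61,0.063,-0.002,0.012,0],[-0.76,0.21,-0.63,0.064,-0.002,0.012,0],[-0.77,0.16,-0.64,0.063,-0.002,0.011,0],[-0.94,-0.03,0,0.003,0,0.004,0],[-0.94,-0.03,0,0.003,0,0.004,0],[-0.94,-0.02,0,0.003,0,0.004,0],[-0.94,-0.02,0,0.003,0,0.004,0],[-0.94,-0.01,0,0.003,0,0.004,0],[-0.94,-0.01,-0.01,0.003,0,0.004,0]]
[[-0.95,0,0,0.004,0,0.004,0],[-0.94,0.01,-0.01,0.003,0,0.004,0],[-0.95,0.01,0,0.004,0,0.003,0],[-0.94,0.02,-0.01,0.003,0,0.004,0],[-0.95,0.02,0,0.004,0,0.003,0],[-0.94,0.03,-0.01,0.003,-0.001,0.004,0],[-0.94,0.03,0,0.004,0,0.003,0],[-0.95,0.04,0,0.003,-0.001,0.004,0],[-0.94,0.04,0,0.004,0,0.003,0],[-0.95,0.05,-0.01,0.003,-0.001,0.004,0]]
[[-0.94,0.05,0,0.004,0,0.003,0],[-0.94,0.06,0,0.003,-0.001,0.004,0],[-0.95,0.07,-0.01,0.004,0,0.003,0]]
23 end [ 517.02 -298.45  240.03]
```

Call:
{"method": "play_rows", "body": {
  "deltas": [
    [-0.4,0.3,-0.8,0.063,0,0.012,0],
    [-0.77,0.25,-0.61,0.063,0,0.012,0],
    [-0.9,0.21,-0.63,0.064,0,0.012,0],
    [-0.9,0.16,-0.64,0.063,0,0.011,0],
    [-0.94,-0.03,0,0.01,0,0.004,0],
    [-0.94,-0.03,0,0.01,0,0.004,0],
    [-0.94,-0.02,0,0.01,0,0.004,0],
    [-0.94,-0.02,0,0.01,0,0.004,0],
    [-0.94,-0.01,0,0.01,0,0.004,0],
    [-0.94,-0.01,0,0.01,0,0.004,0]
  ]
}}

```text
time: 4.45
position: [529.3, -39.5, 221.1]
tool_rot: [0.07, 0.712, 0.696, 0.06]
ft_force: [0.4, 0.1, -2.4]
grip_width: 45.7
grip_force: 30.5
```

Call:
{"method": "play_rows", "body": {
  "deltas": [
    [-0.94,0.02,0,0,0,0.004,0],
    [-0.94,0.02,0,0,0,0.004,0],
    [-0.94,0.02,0,0,0,0.004,0],
    [-0.94,0.02,0,0,0,0.004,0],
    [-0.94,0.02,0,0,0,0.004,0],
    [-0.94,0.03,0,0,0,0.004,0],
    [-0.94,0.03,0,0,0,0.004,0],
    [-0.94,0.04,0,0,0,0.004,0],
    [-0.94,0.04,0,0,0,0.004,0],
    [-0.94,0.05,0,0,0,0.004,0]
  ]
}}

```text
time: 5.28
position: [525.2, -227.3, 223.4]
tool_rot: [0.068, 0.734, 0.673, 0.062]
ft_force: [-0.2, 1.2, -2.7]
grip_width: 45.6
grip_force: 30.5
```

Run:
```python
from h import *
st=robot.read_state();print(st["time"],st["position"],R.from_matrix(q2R(st["tool_rot"]).T@Rt(TY,0)).as_rotvec(),st["grip_width"],st["grip_force"])
A=cell(0,-1)
plan([(np.array([*A,240]),Rt(TY,0),0,18)])
```

```text
5.2833 [ 525.18 -227.26  223.42] [ 0.18 -0.    0.02] 45.57170308848549 30.501551405495775
[[-0.72,0.01,-0.17,0.023,0,0.003,0],[-0.72,0.01,-0.17,0.024,0,0.003,0],[-0.71,0,-0.16,0.023,0,0.003,0],[-0.72,0,-0.17,0.024,-0.001,0.003,0],[-0.71,0.01,-0.16,0.023,0,0.003,0]]
5 end [ 517.09 -298.42  239.93]
```

Call:
{"method": "play_rows", "body": {
  "deltas": [
    [-0.72,0.01,-0.17,0.023,0,0.003,0],
    [-0.72,0.01,-0.17,0.024,0,0.003,0],
    [-0.71,0,-0.16,0.023,0,0.003,0],
    [-0.72,0,-0.17,0.024,0,0.003,0],
    [-0.71,0.01,-0.16,0.023,0,0.003,0],
    [0,0,0,0,0,0,0],
    [0,0,0,0,0,0,0]
  ]
}}

```text
time: 5.87
position: [517.7, -297.8, 239.8]
tool_rot: [0.0, 0.745, 0.667, 0.001]
ft_force: [0.3, 0.5, -2.4]
grip_width: 45.9
grip_force: 30.5
```

Run:
```python
from h import *
st=robot.read_state();im=robot.camera("wrist")[:,:,::-1].copy()
print(st["time"],st["position"],R.from_matrix(q2R(st["tool_rot"]).T@Rt(TY,0)).as_rotvec())
cv2.imwrite("pics/w2.png",im);np.save("w2.npy",np.r_[st["position"],st["tool_rot"]])
b=cv2.resize(im,(800,600),interpolation=cv2.INTER_CUBIC)
def dot(P,c):
    for u,v in proj("wrist",P,st)*800/560: cv2.circle(b,(int(u),int(v)),3,c,-1)
dot([[*cell(1,0),6],[*cell(1,1),6]],(0,0,255))
c,s=np.cos(TY),np.sin(TY);k=np.array([[-77.5,115],[77.5,115],[77.5,-115],[77.5,-37.5],[77.5,37.5],[0,115]])@np.array([[c,s],[-s,c]])+TC
dot(np.c_[k,np.full(len(k),60)],(255,0,255))
dot([[*cell(0,0),123],[*cell(0,1),123],[*cell(1,-1),123]],(0,255,0))
cv2.imwrite("pics/w2b.png",b)
```

```text
5.8667 [ 517.73 -297.75  239.83] [ 0. -0. -0.]
```

View pics/w2b.png

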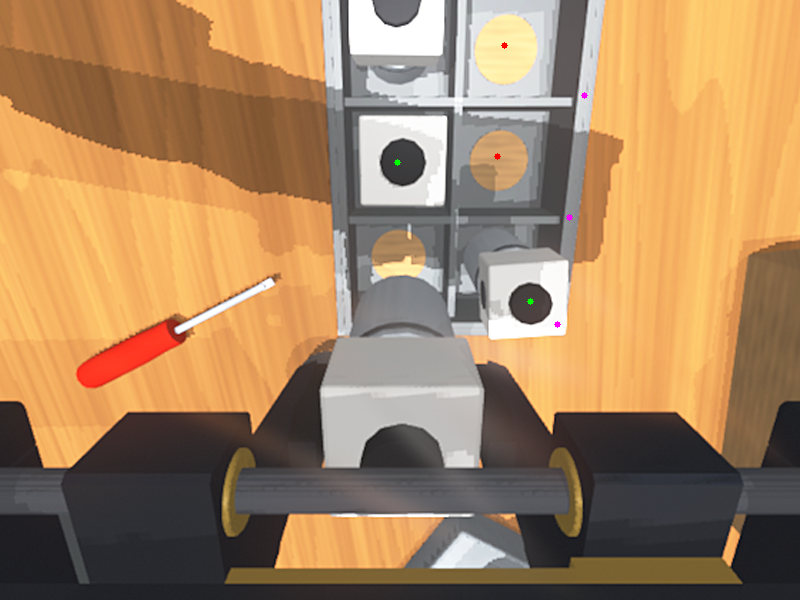

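The pads sit within about 2 mm of the prediction: pad B at (499,160) against (497,157), and pad C at (506,48) against (504,45). I'll shift the tote estimate to (563.5,-229.5) and lower unit1 into the near cell.

Call:
{"method": "play_rows", "body": {
  "deltas": [
    [-0.11,0.03,0.4,0,0,0,0],
    [0,0,0.8,0,0,0,0],
    [0,0,0.9,0,0,0,0],
    [0,0,0.9,0,0,0,0],
    [0,0,0.9,0,0,0,0],
    [0,0,0.9,0,0,0,0],
    [0,0,0.8,0,0,0,0],
    [0,0,0.6,0,0,0,0],
    [0,0,0.3,0,0,0,0],
    [0,0,0,0,0,0,0]
  ]
}}

```text
time: 6.75
position: [517.6, -298.8, 109.1]
tool_rot: [-0.001, 0.745, 0.668, 0.001]
ft_force: [-0.2, -0.1, -3.1]
grip_width: 45.7
grip_force: 30.5
```

Call:
{"method": "play_rows", "body": {
  "deltas": [
    [0,0,0.2,0,0,0,0],
    [0,0,0.1,0,0,0,0],
    [0,0,0.05,0,0,0,0],
    [0,0,0,0,0,0,0]
  ]
}}

```text
time: 7.08
position: [518.7, -299.8, 103.9]
tool_rot: [0.001, 0.745, 0.667, 0.001]
ft_force: [-0.3, -0.2, -2.1]
grip_width: 45.8
grip_force: 30.5
```

Call:
{"method": "play_rows", "body": {
  "deltas": [
    [0,0,0.1,0,0,0,0],
    [0,0,0.1,0,0,0,0],
    [0,0,0.05,0,0,0,0],
    [0,0,0,0,0,0,0]
  ]
}}

```text
time: 7.42
position: [519.2, -299.6, 100.8]
tool_rot: [0.001, 0.745, 0.667, 0.001]
ft_force: [-5.8, 2.5, 18.9]
grip_width: 45.7
grip_force: 30.7
```

Call:
{"method": "play_rows", "body": {
  "deltas": [
    [0,0,0.07,0,0,0,0],
    [0,0,0.05,0,0,0,0],
    [0,0,0,0,0,0,0]
  ]
}}

```text
time: 7.67
position: [519.6, -299.6, 100.6]
tool_rot: [0.001, 0.745, 0.667, 0.001]
ft_force: [-10.3, 6.0, 36.5]
grip_width: 45.6
grip_force: 31.4
```

Call:
{"method": "play_rows", "body": {
  "deltas": [
    [0,0,-0.08,0,0,0,0],
    [0,0,-0.04,0,0,0,0],
    [0,0,0,0,0,0,0]
  ]
}}

```text
time: 7.92
position: [519.4, -299.6, 100.7]
tool_rot: [0.001, 0.745, 0.667, 0.001]
ft_force: [-3.7, 2.7, 15.8]
grip_width: 45.6
grip_force: 31.2
```

Call:
{"method": "play_rows", "body": {
  "deltas": [
    [0,0,-0.05,0,0,0,0],
    [0,0,0,0,0,0,0],
    [0,0,0,0,0,0,0.65],
    [0,0,0,0,0,0,0.65],
    [0,0,0,0,0,0,0.65],
    [0,0,0,0,0,0,0.65],
    [0,0,-0.3,0,0,0,0.65],
    [0,0,-0.6,0,0,0,0.65],
    [0,0,-0.8,0,0,0,0.65]
  ]
}}

```text
time: 8.67
position: [517.8, -299.4, 133.7]
tool_rot: [-0.001, 0.745, 0.667, 0.001]
ft_force: [-0.2, -1.1, 1.4]
grip_width: 57.0
grip_force: 0.0
```

```bash
sed -i 's/^TC=.*;TY/TC=np.array([563.5,-229.5]);TY/; s/144\.5\]/141]/g; s/23\*M/21*M/' h.py
python3 - <<'E'
from h import *
G,M=grasp(1);st=robot.read_state();print(G,st["position"])
p,q=st["position"],q2R(st["tool_rot"])
plan([(p+[0,0,75],q,.65,20),(np.array([510,G[1]-80,240]),Rt(0,0),1,27),(G-85*M[:,2],M,1,12)])
E
```

```text
[555.79 195.52 123.53] [ 517.84 -299.43  133.71]
[[0,0,-0.94,0,0,0,0.65],[0,0,-0.94,0,0,0,0.65],[0,0,-0.93,0,0,0,0.65],[0.01,0,-0.94,0,0,0,0.65],[0.94,-0.12,-0.07,0,0,-0.003,1],[0.94,-0.12,-0.07,0,0,-0.003,1],[0.94,-0.11,-0.07,0,0,-0.003,1],[0.94,-0.11,-0.07,0,0,-0.003,1],[0.94,-0.1,-0.07,0,0,-0.003,1],[0.94,-0.1,-0.07,0,0,-0.003,1]]
[[0.94,-0.09,-0.07,0,0,-0.003,1],[0.94,-0.09,-0.07,0,0,-0.003,1],[0.94,-0.09,-0.07,0,0,-0.003,1],[0.94,-0.08,-0.07,0,0,-0.003,1],[0.94,-0.08,-0.07,0,0,-0.003,1],[0.94,-0.07,-0.07,0,0,-0.003,1],[0.94,-0.07,-0.07,0,0,-0.003,1],[0.94,-0.06,-0.07,0,0,-0.003,1],[0.94,-0.06,-0.07,0,0,-0.003,1],[0.94,-0.05,-0.07,0,0,-0.004,1]]
[[0.94,-0.05,-0.07,0,0,-0.003,1],[0.94,-0.04,-0.07,0,0,-0.004,1],[0.94,-0.04,-0.07,0,0,-0.003,1],[0.94,-0.03,-0.06,0,0,-0.004,1],[0.94,-0.03,-0.07,0,-0.001,-0.003,1],[0.94,-0.02,-0.07,0,0,-0.004,1],[0.48,0.03,0.26,-0.04,0.002,-0.006,1],[0.48,0.02,0.27,-0.04,0.001,-0.006,1],[0.48,0.01,0.27,-0.04,0.002,-0.006,1],[0.48,0,0.27,-0.04,0.001,-0.006,1]]
[[0.48,-0.02,0.27,-0.039,0.002,-0.006,1],[0.47,-0.03,0.27,-0.04,0.001,-0.006,1],[0.48,-0.04,0.26,-0.039,0.002,-0.006,1],[0.47,-0.06,0.27,-0.04,0.001,-0.006,1]]
34 end [515.13 192.33 198.01]
```

Call:
{"method": "play_rows", "body": {
  "deltas": [
    [0,0,-0.94,0,0,0,0.65],
    [0,0,-0.94,0,0,0,0.65],
    [0,0,-0.94,0,0,0,0.65],
    [0,0,-0.94,0,0,0,0.65],
    [0.94,-0.12,-0.07,0,0,-0.003,1],
    [0.94,-0.12,-0.07,0,0,-0.003,1],
    [0.94,-0.11,-0.07,0,0,-0.003,1],
    [0.94,-0.11,-0.07,0,0,-0.003,1],
    [0.94,-0.1,-0.07,0,0,-0.003,1],
    [0.94,-0.1,-0.07,0,0,-0.003,1]
  ]
}}

```text
time: 9.5
position: [516.2, -185.4, 218.5]
tool_rot: [0.001, 0.735, 0.678, 0.001]
ft_force: [0.7, -0.6, 0.1]
grip_width: 87.8
grip_force: 0.0
```

Call:
{"method": "play_rows", "body": {
  "deltas": [
    [0.94,-0.09,-0.07,0,0,-0.003,1],
    [0.94,-0.09,-0.07,0,0,-0.003,1],
    [0.94,-0.09,-0.07,0,0,-0.003,1],
    [0.94,-0.08,-0.07,0,0,-0.003,1],
    [0.94,-0.08,-0.07,0,0,-0.003,1],
    [0.94,-0.07,-0.07,0,0,-0.003,1],
    [0.94,-0.07,-0.07,0,0,-0.003,1],
    [0.94,-0.06,-0.07,0,0,-0.003,1],
    [0.94,-0.06,-0.07,0,0,-0.003,1],
    [0.94,-0.05,-0.07,0,0,-0.004,1]
  ]
}}

```text
time: 10.33
position: [512.7, 3.3, 232.6]
tool_rot: [0.001, 0.718, 0.696, 0.001]
ft_force: [0.9, -0.4, -0.4]
grip_width: 88.1
grip_force: 0.0
```

Call:
{"method": "play_rows", "body": {
  "deltas": [
    [0.94,-0.05,-0.07,0,0,-0.003,1],
    [0.94,-0.04,-0.07,0,0,-0.004,1],
    [0.94,-0.04,-0.07,0,0,-0.003,1],
    [0.94,-0.03,-0.06,0,0,-0.004,1],
    [0.94,-0.03,-0.07,0,0,-0.003,1],
    [0.94,-0.02,-0.07,0,0,-0.004,1],
    [0.48,0.03,0.26,-0.04,0,-0.006,1],
    [0.48,0.02,0.27,-0.04,0,-0.006,1],
    [0.48,0.01,0.27,-0.04,0,-0.006,1],
    [0.48,0,0.27,-0.04,0,-0.006,1]
  ]
}}

```text
time: 11.17
position: [513.5, 154.3, 219.7]
tool_rot: [0.09, 0.688, 0.715, 0.092]
ft_force: [0.2, 0.0, -0.1]
grip_width: 88.2
grip_force: 0.0
```

Run:
```python
from h import *
G,M=grasp(1);st=robot.read_state();print(st["time"],G,st["position"])
plan([(G-70*M[:,2],M,1,12),(G-5*M[:,2],M,1,16)])
```

```text
11.1667 [555.79 195.52 123.53] [513.52 154.3  219.65]
[[0.38,0.01,0.36,-0.031,0.002,-0.005,1],[0.38,0,0.36,-0.031,0.002,-0.004,1],[0.38,-0.02,0.36,-0.031,0.002,-0.005,1],[0.38,-0.03,0.37,-0.031,0.003,-0.004,1],[0.39,-0.05,0.36,-0.03,0.002,-0.005,1],[0,0,0.65,0,0,0,1],[0,0,0.65,0,0,0,1],[0,0,0.65,0,0,0,1],[0,0,0.65,0,0,0,1],[0,0,0.65,0,0,0,1]]
10 end [553.41 195.41 127.92]
```

Call:
{"method": "play_rows", "body": {
  "deltas": [
    [0.38,0.01,0.36,-0.031,0,-0.005,1],
    [0.38,0,0.36,-0.031,0,-0.004,1],
    [0.38,-0.02,0.36,-0.031,0,-0.005,1],
    [0.38,-0.03,0.37,-0.031,0,-0.004,1],
    [0.39,-0.05,0.36,-0.03,0,-0.005,1],
    [0,0,0.65,0,0,0,1],
    [0,0,0.65,0,0,0,1],
    [0,0,0.65,0,0,0,1],
    [0,0,0.5,0,0,0,1],
    [0,0,0,0,0,0,1]
  ]
}}

```text
time: 12.0
position: [545.7, 191.8, 140.7]
tool_rot: [0.172, 0.66, 0.711, 0.172]
ft_force: [-0.3, 0.1, 0.1]
grip_width: 88.3
grip_force: 0.0
```

```bash
sed -i 's/,141\]/,144.5]/g; s/21\*M/23*M/' h.py
python3 - <<'E'
from h import *
G,M=grasp(1);st=robot.read_state();print(st["time"],G,st["position"],st["ft_force"])
plan([(G,M,1,12)])
E
```

```text
12.0 [556.74 195.6  125.27] [545.68 191.8  140.71] [-0.35  0.15  0.12]
[[0.08,0.07,0.47,-0.003,0.006,0,1],[0.08,0.06,0.48,-0.003,0.007,0.001,1]]
2 end [556.72 195.59 125.16]
```

Call:
{"method": "play_rows", "body": {
  "deltas": [
    [0.08,0.07,0.47,-0.003,0.006,0,1],
    [0.08,0.06,0.48,-0.003,0.007,0,1],
    [0,0,0,0,0,0,1]
  ]
}}

```text
time: 12.25
position: [556.8, 195.5, 125.7]
tool_rot: [0.168, 0.657, 0.712, 0.182]
ft_force: [-0.1, 0.0, 1.3]
grip_width: 88.2
grip_force: 0.0
```

Call:
{"method": "play_rows", "body": {
  "deltas": [
    [0,0,0,0,0,0,0],
    [0,0,0,0,0,0,0],
    [0,0,0,0,0,0,0],
    [0,0,0,0,0,0,0],
    [0,0,0,0,0,0,0],
    [0,0,0,0,0,0,0],
    [0,0,0,0,0,0,0],
    [0,0,0,0,0,0,0],
    [0,0,0,0,0,0,0]
  ]
}}

```text
time: 13.0
position: [555.9, 195.7, 125.5]
tool_rot: [0.167, 0.657, 0.712, 0.182]
ft_force: [-3.3, -0.0, 4.2]
grip_width: 45.6
grip_force: 31.0
```

Call:
{"method": "play_rows", "body": {
  "deltas": [
    [0,0,-0.2,0,0,0,0],
    [0,0,-0.5,0,0,0,0],
    [0,0,-0.8,0,0,0,0],
    [0,0,-0.9,0,0,0,0],
    [0,0,-0.9,0,0,0,0],
    [-0.1,0.3,-0.8,0.03,0,0,0],
    [-0.3,0.3,-0.8,0.03,0,0,0],
    [-0.6,0.3,-0.5,0.03,0,0,0],
    [-0.9,0.2,-0.3,0.03,0,0,0],
    [-0.9,0.2,0,0.03,0,0,0]
  ]
}}

```text
time: 13.83
position: [533.4, 138.4, 229.7]
tool_rot: [0.1, 0.672, 0.726, 0.107]
ft_force: [1.0, -0.8, -2.9]
grip_width: 45.7
grip_force: 31.0
```

Run:
```python
from h import *
B=cell(1,0)+[2,0];st=robot.read_state();print(B,st["time"],st["position"],st["grip_force"])
plan([(np.array([565,st["position"][1]-200,245]),Rt(0.,0),0,19),(np.array([*B,240]),Rt(TY,0),0,19)])
```

```text
[ 602.77 -233.62] 13.8333 [533.42 138.43 229.7 ] 30.974306993666687
[[-0.92,0.09,-0.04,0.017,-0.001,0.004,0],[-0.92,0.09,-0.05,0.017,-0.001,0.005,0],[-0.92,0.1,-0.05,0.017,0,0.004,0],[-0.91,0.1,-0.05,0.017,-0.001,0.005,0],[-0.91,0.11,-0.05,0.017,0,0.004,0],[-0.91,0.12,-0.05,0.017,-0.001,0.005,0],[-0.91,0.12,-0.05,0.017,0,0.004,0],[-0.92,0.12,-0.06,0.017,-0.001,0.005,0],[-0.91,0.13,-0.06,0.017,0,0.004,0],[-0.91,0.14,-0.07,0.017,-0.001,0.005,0]]
[[-0.91,0.14,-0.06,0.017,0,0.004,0],[-0.86,0.19,0.02,0,0,0.007,0],[-0.86,0.2,0.02,0,0,0.007,0],[-0.86,0.21,0.03,0,0,0.007,0],[-0.85,0.22,0.02,0,0,0.007,0],[-0.85,0.22,0.03,0,0,0.007,0],[-0.85,0.24,0.02,0,0,0.007,0],[-0.85,0.24,0.03,0,0,0.007,0],[-0.84,0.25,0.02,0,0,0.007,0],[-0.84,0.26,0.03,0,0,0.007,0]]
[[-0.84,0.28,0.02,0,0,0.007,0]]
21 end [ 602.79 -233.62  240.09]
```

Call:
{"method": "play_rows", "body": {
  "deltas": [
    [-0.92,0.09,-0.05,0.017,0,0.004,0],
    [-0.92,0.09,-0.05,0.017,0,0.005,0],
    [-0.92,0.1,-0.05,0.017,0,0.004,0],
    [-0.91,0.1,-0.05,0.017,0,0.005,0],
    [-0.91,0.11,-0.05,0.017,0,0.004,0],
    [-0.91,0.12,-0.05,0.017,0,0.005,0],
    [-0.91,0.12,-0.05,0.017,0,0.004,0],
    [-0.92,0.12,-0.06,0.017,0,0.005,0],
    [-0.91,0.13,-0.06,0.017,0,0.004,0],
    [-0.91,0.14,-0.06,0.017,0,0.005,0]
  ]
}}

```text
time: 14.67
position: [561.6, -44.6, 241.4]
tool_rot: [0.006, 0.705, 0.709, 0.012]
ft_force: [0.3, 0.7, -1.9]
grip_width: 45.9
grip_force: 31.0
```

Call:
{"method": "play_rows", "body": {
  "deltas": [
    [-0.91,0.14,-0.06,0.017,0,0.004,0],
    [-0.86,0.19,0.02,0,0,0.007,0],
    [-0.86,0.2,0.02,0,0,0.007,0],
    [-0.86,0.21,0.02,0,0,0.007,0],
    [-0.85,0.22,0.02,0,0,0.007,0],
    [-0.85,0.22,0.02,0,0,0.007,0],
    [-0.85,0.24,0.02,0,0,0.007,0],
    [-0.85,0.24,0.02,0,0,0.007,0],
    [-0.84,0.25,0.02,0,0,0.007,0],
    [-0.84,0.26,0.02,0,0,0.007,0]
  ]
}}

```text
time: 15.5
position: [599.0, -218.4, 237.8]
tool_rot: [-0.003, 0.742, 0.671, 0.003]
ft_force: [0.3, -0.2, -1.4]
grip_width: 45.7
grip_force: 31.0
```

Run:
```python
from h import *
B=cell(1,0)+[2,0];st=robot.read_state();print(B,st["time"],st["position"],st["grip_force"])
plan([(np.array([*B,225]),Rt(TY,0),0,12)])
```

```text
[ 602.77 -233.62] 15.5 [ 599.   -218.4   237.77] 30.972284709350788
[[-0.37,0.13,0.32,0,-0.003,0.003,0],[-0.37,0.14,0.31,0,-0.002,0.003,0]]
2 end [ 602.85 -233.6   225.08]
```

Call:
{"method": "play_rows", "body": {
  "deltas": [
    [-0.37,0.13,0.32,0,-0.003,0.003,0],
    [-0.37,0.14,0.31,0,-0.002,0.003,0],
    [0,0,0,0,0,0,0],
    [0,0,0,0,0,0,0]
  ]
}}

```text
time: 15.83
position: [602.2, -231.0, 224.2]
tool_rot: [-0.001, 0.744, 0.668, -0.0]
ft_force: [-0.2, 0.8, -1.6]
grip_width: 45.7
grip_force: 31.0
```

Run:
```python
from h import *
B=cell(1,0)+[2,0]
plan([(np.array([*B,112]),Rt(TY,0),0,17)])
```

```text
[[-0.02,0.01,0.8,0,0,0,0],[-0.02,0.01,0.8,0,0,0,0],[-0.02,0.01,0.8,0,0,0,0],[-0.02,0.01,0.8,0,0,0,0],[-0.02,0,0.8,0,0,0,0],[-0.02,0.01,0.81,-0.001,0,0.001,0],[-0.01,0,0.8,0,-0.001,0,0]]
7 end [ 602.76 -233.58  112.04]
```

Call:
{"method": "play_rows", "body": {
  "deltas": [
    [-0.08,0.02,0.4,0,0,0,0],
    [-0.05,0.02,0.8,0,0,0,0],
    [0,0,0.9,0,0,0,0],
    [0,0,0.9,0,0,0,0],
    [0,0,0.9,0,0,0,0],
    [0,0,0.8,0,0,0,0],
    [0,0,0.6,0,0,0,0],
    [0,0,0.3,0,0,0,0],
    [0,0,0,0,0,0,0],
    [0,0,0,0,0,0,0]
  ]
}}

```text
time: 16.67
position: [603.4, -234.2, 113.6]
tool_rot: [-0.0, 0.744, 0.668, 0.0]
ft_force: [0.7, 0.2, -1.4]
grip_width: 45.6
grip_force: 31.0
```

Call:
{"method": "play_rows", "body": {
  "deltas": [
    [0,0,0.2,0,0,0,0],
    [0,0,0.15,0,0,0,0],
    [0,0,0.1,0,0,0,0],
    [0,0,0.05,0,0,0,0],
    [0,0,0.03,0,0,0,0],
    [0,0,0,0,0,0,0]
  ]
}}

```text
time: 17.17
position: [603.0, -234.5, 102.5]
tool_rot: [-0.0, 0.744, 0.668, -0.0]
ft_force: [0.5, 0.5, -1.8]
grip_width: 45.9
grip_force: 31.0
```

Call:
{"method": "play_rows", "body": {
  "deltas": [
    [0,0,0.05,0,0,0,0],
    [0,0,0,0,0,0,0]
  ]
}}

```text
time: 17.33
position: [603.1, -234.5, 101.5]
tool_rot: [-0.0, 0.744, 0.668, -0.0]
ft_force: [-0.4, 0.0, -2.5]
grip_width: 46.0
grip_force: 31.0
```

Call:
{"method": "play_rows", "body": {
  "deltas": [
    [0,0,0.04,0,0,0,0],
    [0,0,0,0,0,0,0]
  ]
}}

```text
time: 17.5
position: [603.1, -234.5, 100.8]
tool_rot: [-0.0, 0.744, 0.668, -0.0]
ft_force: [-0.4, 0.2, -1.4]
grip_width: 45.5
grip_force: 31.0
```

Call:
{"method": "play_rows", "body": {
  "deltas": [
    [0,0,0.03,0,0,0,0],
    [0,0,0,0,0,0,0]
  ]
}}

```text
time: 17.67
position: [603.2, -234.5, 100.7]
tool_rot: [-0.0, 0.744, 0.668, -0.0]
ft_force: [-0.2, -0.2, 2.8]
grip_width: 45.8
grip_force: 31.0
```

Contact: the force went from −2 to +2.8 N. I'll release slightly, rise, and go for unit3.

Call:
{"method": "play_rows", "body": {
  "deltas": [
    [0,0,0.02,0,0,0,0],
    [0,0,0,0,0,0,0.61],
    [0,0,0,0,0,0,0.61],
    [0,0,0,0,0,0,0.61],
    [0,0,-0.2,0,0,0,0.61],
    [0,0,-0.5,0,0,0,0.61],
    [0,0,-0.8,0,0,0,0.61],
    [0,0,-0.9,0,0,0,0.61],
    [0,0,-0.9,0,0,0,0.61],
    [0,0,-0.9,0,0,0,0.61]
  ]
}}

```text
time: 18.5
position: [603.3, -234.5, 185.5]
tool_rot: [0.0, 0.744, 0.668, 0.0]
ft_force: [0.6, -1.0, -0.2]
grip_width: 54.0
grip_force: 0.0
```

Run:
```python
from h import *
G,M=grasp(2);st=robot.read_state();print(st["time"],G,st["position"])
p,q=st["position"],q2R(st["tool_rot"])
plan([(p+[0,0,40],q,.61,20),(np.array([510,G[1]-120,240]),Rt(0,0),1,27),(G-70*M[:,2],M,1,13)])
```

```text
18.5 [550.64 269.9  125.27] [ 603.29 -234.45  185.54]
[[0,0,-0.67,0,0,0,0.61],[0,0,-0.66,0,0,0,0.61],[0,0,-0.67,0,0,0,0.61],[0.89,-0.32,-0.03,0,0,-0.003,1],[0.89,-0.32,-0.03,0,0,-0.003,1],[0.89,-0.31,-0.04,0,0,-0.003,1],[0.89,-0.31,-0.03,0,0,-0.003,1],[0.89,-0.3,-0.04,0,0,-0.003,1],[0.89,-0.3,-0.03,0,0,-0.003,1],[0.89,-0.29,-0.04,0,0,-0.003,1]]
[[0.9,-0.29,-0.03,0,0,-0.003,1],[0.9,-0.29,-0.04,0,0,-0.003,1],[0.9,-0.28,-0.03,0,0,-0.004,1],[0.9,-0.28,-0.04,0,0,-0.003,1],[0.9,-0.27,-0.03,0,0,-0.004,1],[0.9,-0.27,-0.04,0,0,-0.003,1],[0.9,-0.26,-0.03,0,0,-0.004,1],[0.91,-0.26,-0.04,0,0,-0.003,1],[0.91,-0.25,-0.03,0,0,-0.004,1],[0.91,-0.25,-0.04,0,0,-0.003,1]]
[[0.91,-0.24,-0.03,0,0,-0.004,1],[0.91,-0.23,-0.04,0,0,-0.003,1],[0.91,-0.23,-0.03,0,0,-0.004,1],[0.91,-0.23,-0.04,0,0,-0.003,1],[0.59,0.04,0.27,-0.032,0.001,-0.005,1],[0.59,0.03,0.27,-0.032,0.001,-0.005,1],[0.58,0.02,0.27,-0.032,0.001,-0.005,1],[0.59,0.01,0.27,-0.032,0.001,-0.005,1],[0.58,0,0.27,-0.032,0.001,-0.005,1],[0.58,-0.01,0.28,-0.032,0.001,-0.005,1]]
[[0.59,-0.02,0.27,-0.031,0.002,-0.005,1],[0.58,-0.03,0.28,-0.032,0.001,-0.004,1],[0.58,-0.04,0.27,-0.031,0.002,-0.005,1],[0.59,-0.05,0.28,-0.032,0.001,-0.004,1]]
34 end [517.23 267.33 186.67]
```

Call:
{"method": "play_rows", "body": {
  "deltas": [
    [0,0,-0.67,0,0,0,0.61],
    [0,0,-0.66,0,0,0,0.61],
    [0,0,-0.67,0,0,0,0.61],
    [0.89,-0.32,-0.03,0,0,-0.003,1],
    [0.89,-0.32,-0.03,0,0,-0.003,1],
    [0.89,-0.31,-0.04,0,0,-0.003,1],
    [0.89,-0.31,-0.03,0,0,-0.003,1],
    [0.89,-0.3,-0.04,0,0,-0.003,1],
    [0.89,-0.3,-0.03,0,0,-0.003,1],
    [0.89,-0.29,-0.04,0,0,-0.003,1]
  ]
}}

```text
time: 19.33
position: [571.6, -105.2, 228.8]
tool_rot: [-0.0, 0.733, 0.68, -0.0]
ft_force: [-0.7, -0.5, -0.1]
grip_width: 87.8
grip_force: 0.0
```

Call:
{"method": "play_rows", "body": {
  "deltas": [
    [0.9,-0.29,-0.03,0,0,-0.003,1],
    [0.9,-0.29,-0.04,0,0,-0.003,1],
    [0.9,-0.28,-0.03,0,0,-0.004,1],
    [0.9,-0.28,-0.04,0,0,-0.003,1],
    [0.9,-0.27,-0.03,0,0,-0.004,1],
    [0.9,-0.27,-0.04,0,0,-0.003,1],
    [0.9,-0.26,-0.03,0,0,-0.004,1],
    [0.91,-0.26,-0.04,0,0,-0.003,1],
    [0.91,-0.25,-0.03,0,0,-0.004,1],
    [0.91,-0.25,-0.04,0,0,-0.003,1]
  ]
}}

```text
time: 20.17
position: [526.9, 77.9, 235.9]
tool_rot: [-0.0, 0.715, 0.699, -0.0]
ft_force: [0.2, 0.8, 0.2]
grip_width: 87.7
grip_force: 0.0
```

Call:
{"method": "play_rows", "body": {
  "deltas": [
    [0.91,-0.24,-0.03,0,0,-0.004,1],
    [0.91,-0.23,-0.04,0,0,-0.003,1],
    [0.91,-0.23,-0.03,0,0,-0.004,1],
    [0.91,-0.23,-0.04,0,0,-0.003,1],
    [0.59,0.04,0.27,-0.032,0,-0.005,1],
    [0.59,0.03,0.27,-0.032,0,-0.005,1],
    [0.58,0.02,0.27,-0.032,0,-0.005,1],
    [0.59,0.01,0.27,-0.032,0,-0.005,1],
    [0.58,0,0.27,-0.032,0,-0.005,1],
    [0.58,-0.01,0.28,-0.032,0,-0.005,1]
  ]
}}

```text
time: 21.0
position: [514.1, 220.9, 206.3]
tool_rot: [0.107, 0.682, 0.715, 0.107]
ft_force: [1.3, -0.6, 0.7]
grip_width: 88.3
grip_force: 0.0
```

Run:
```python
from h import *
G,M=grasp(2);st=robot.read_state();print(st["time"],G,st["position"])
plan([(G-65*M[:,2],M,1,12),(G-10*M[:,2],M,1,16)])
```

```text
21.0 [550.64 269.9  125.27] [514.14 220.91 206.35]
[[0.46,0,0.25,-0.025,0.002,-0.003,1],[0.46,-0.01,0.25,-0.025,0.002,-0.003,1],[0.46,-0.01,0.25,-0.025,0.003,-0.004,1],[0.47,-0.02,0.25,-0.025,0.002,-0.003,1],[0.46,-0.03,0.26,-0.025,0.003,-0.004,1],[0,0,0.69,0,0,0,1],[0,0,0.69,0,0,0,1],[0,0,0.68,0,0,0,1],[0,0,0.69,0,0,0,1]]
9 end [545.81 269.52 134.  ]
```

Call:
{"method": "play_rows", "body": {
  "deltas": [
    [0.6,0,0.2,-0.025,0,-0.003,1],
    [0.6,-0.01,0.2,-0.025,0,-0.003,1],
    [0.5,-0.01,0.25,-0.025,0,-0.004,1],
    [0.5,-0.02,0.3,-0.025,0,-0.003,1],
    [0.25,-0.03,0.3,-0.025,0,-0.004,1],
    [0,0,0.6,0,0,0,1],
    [0,0,0.6,0,0,0,1],
    [0,0,0.6,0,0,0,1],
    [0,0,0.4,0,0,0,1],
    [0,0,0,0,0,0,1]
  ]
}}

```text
time: 21.83
position: [540.7, 269.8, 142.2]
tool_rot: [0.174, 0.659, 0.711, 0.173]
ft_force: [-0.7, -0.9, 0.6]
grip_width: 88.0
grip_force: 0.0
```

Run:
```python
from h import *
G,M=grasp(2);st=robot.read_state();print(st["time"],G,st["position"],st["ft_force"])
plan([(G,M,1,12)])
```

```text
21.8333 [550.64 269.9  125.27] [540.73 269.83 142.2 ] [-0.7  -0.88  0.63]
[[-0.01,0.02,0.49,-0.001,0.006,0.001,1],[-0.01,0.01,0.49,-0.002,0.007,0.001,1]]
2 end [550.62 269.9  125.26]
```

Call:
{"method": "play_rows", "body": {
  "deltas": [
    [-0.01,0.02,0.49,0,0.006,0,1],
    [-0.01,0.01,0.49,0,0.007,0,1],
    [0,0,0,0,0,0,1],
    [0,0,0,0,0,0,0],
    [0,0,0,0,0,0,0],
    [0,0,0,0,0,0,0],
    [0,0,0,0,0,0,0],
    [0,0,0,0,0,0,0],
    [0,0,0,0,0,0,0],
    [0,0,0,0,0,0,0]
  ]
}}

```text
time: 22.67
position: [550.3, 270.2, 126.3]
tool_rot: [0.166, 0.657, 0.712, 0.181]
ft_force: [-1.9, -0.1, 1.7]
grip_width: 45.6
grip_force: 30.3
```

Call:
{"method": "play_rows", "body": {
  "deltas": [
    [0,0,0,0,0,0,0],
    [0,0,0,0,0,0,0],
    [0,0,0,0,0,0,0]
  ]
}}

```text
time: 22.92
position: [550.4, 270.3, 126.3]
tool_rot: [0.166, 0.657, 0.713, 0.181]
ft_force: [-4.9, -0.7, 3.8]
grip_width: 45.8
grip_force: 30.3
```

Call:
{"method": "play_rows", "body": {
  "deltas": [
    [0,0,-0.2,0,0,0,0],
    [0,0,-0.5,0,0,0,0],
    [0,0,-0.8,0,0,0,0],
    [0,0,-0.9,0,0,0,0],
    [0,0,-0.9,0,0,0,0],
    [-0.1,0.3,-0.8,0.03,0,0,0],
    [-0.3,0.3,-0.8,0.03,0,0,0],
    [-0.6,0.3,-0.5,0.03,0,0,0],
    [-0.9,0.2,-0.3,0.03,0,0,0],
    [-0.9,0.2,0,0.03,0,0,0]
  ]
}}

```text
time: 23.75
position: [527.6, 211.9, 237.6]
tool_rot: [0.09, 0.672, 0.728, 0.099]
ft_force: [1.5, -0.3, -3.4]
grip_width: 45.6
grip_force: 30.3
```

Run:
```python
from h import *
B=cell(1,1)+[1.5,0];st=robot.read_state();print(B,st["time"],st["position"],st["grip_force"])
plan([(np.array([570,st["position"][1]-200,245]),Rt(0.,0),0,19),(np.array([*B,235]),Rt(TY,0),0,19)])
```

```text
[ 610.51 -159.07] 23.75 [527.57 211.9  237.62] 30.3256924242676
[[-0.92,0.12,0,0.015,-0.001,0.005,0],[-0.92,0.13,0,0.016,-0.001,0.005,0],[-0.92,0.14,-0.01,0.015,-0.001,0.005,0],[-0.92,0.15,-0.01,0.016,-0.001,0.004,0],[-0.92,0.15,-0.01,0.015,-0.001,0.005,0],[-0.92,0.16,-0.01,0.016,0,0.004,0],[-0.91,0.16,-0.02,0.015,-0.001,0.005,0],[-0.91,0.17,-0.02,0.016,0,0.004,0],[-0.91,0.17,-0.02,0.015,-0.001,0.005,0],[-0.92,0.18,-0.02,0.016,0,0.004,0]]
[[-0.91,0.19,-0.03,0.015,-0.001,0.005,0],[-0.85,0.2,0.05,0,0,0.007,0],[-0.85,0.21,0.05,0,0,0.007,0],[-0.85,0.22,0.05,0,0,0.007,0],[-0.85,0.23,0.05,0,0,0.007,0],[-0.85,0.24,0.05,0,0,0.007,0],[-0.84,0.25,0.05,0,0,0.007,0],[-0.84,0.26,0.05,0,0,0.007,0],[-0.84,0.27,0.05,0,0,0.007,0],[-0.83,0.28,0.05,0,0,0.007,0]]
[[-0.83,0.29,0.05,0.001,0,0.007,0]]
21 end [ 610.52 -159.06  235.07]
```

Call:
{"method": "play_rows", "body": {
  "deltas": [
    [-0.92,0.12,0,0.015,0,0.005,0],
    [-0.92,0.13,0,0.016,0,0.005,0],
    [-0.92,0.14,-0.01,0.015,0,0.005,0],
    [-0.92,0.15,-0.01,0.016,0,0.004,0],
    [-0.92,0.15,-0.01,0.015,0,0.005,0],
    [-0.92,0.16,-0.01,0.016,0,0.004,0],
    [-0.91,0.16,-0.02,0.015,0,0.005,0],
    [-0.91,0.17,-0.02,0.016,0,0.004,0],
    [-0.91,0.17,-0.02,0.015,0,0.005,0],
    [-0.92,0.18,-0.02,0.016,0,0.004,0]
  ]
}}

```text
time: 24.58
position: [565.6, 28.7, 241.5]
tool_rot: [0.004, 0.704, 0.71, 0.012]
ft_force: [0.1, 0.1, -3.2]
grip_width: 45.6
grip_force: 30.3
```

Call:
{"method": "play_rows", "body": {
  "deltas": [
    [-0.91,0.19,-0.03,0.015,0,0.005,0],
    [-0.85,0.2,0.05,0,0,0.007,0],
    [-0.85,0.21,0.05,0,0,0.007,0],
    [-0.85,0.22,0.05,0,0,0.007,0],
    [-0.85,0.23,0.05,0,0,0.007,0],
    [-0.85,0.24,0.05,0,0,0.007,0],
    [-0.84,0.25,0.05,0,0,0.007,0],
    [-0.84,0.26,0.05,0,0,0.007,0],
    [-0.84,0.27,0.05,0,0,0.007,0],
    [-0.83,0.28,0.05,0,0,0.007,0]
  ]
}}

```text
time: 25.42
position: [606.7, -143.5, 231.5]
tool_rot: [-0.003, 0.741, 0.671, 0.004]
ft_force: [-0.1, 0.5, -2.0]
grip_width: 45.8
grip_force: 30.3
```

Run:
```python
from h import *
B=cell(1,1)+[1.5,0];st=robot.read_state();print(B,st["time"],st["position"],st["grip_force"])
plan([(np.array([*B,220]),Rt(TY,0),0,12)])
```

```text
[ 610.51 -159.07] 25.4167 [ 606.74 -143.52  231.52] 30.32164140145312
[[-0.38,0.13,0.28,0,-0.003,0.003,0],[-0.38,0.14,0.29,0,-0.004,0.004,0]]
2 end [ 610.58 -159.1   219.99]
```

Position lags about 2.5 mm in y, as it did before, so I'll add a little for that.

Call:
{"method": "play_rows", "body": {
  "deltas": [
    [-0.42,0.13,0.28,0,-0.003,0.003,0],
    [-0.42,0.14,0.29,0,-0.003,0.004,0],
    [0,0,0,0,0,0,0],
    [0,0,0,0,0,0,0]
  ]
}}

```text
time: 25.75
position: [609.7, -158.3, 219.3]
tool_rot: [-0.001, 0.745, 0.667, 0.0]
ft_force: [-0.1, 0.9, -2.6]
grip_width: 45.7
grip_force: 30.3
```

Run:
```python
from h import *
B=cell(1,1)+[1.5,0];st=robot.read_state();print(B,st["position"])
print(np.round(q2R(st["tool_rot"]).T@(np.array([*B,112])-st["position"])/20,2),R.from_matrix(q2R(st["tool_rot"]).T@Rt(TY,0)).as_rotvec())
im=robot.camera("wrist")[:,:,::-1].copy();cv2.imwrite("pics/w3b.png",cv2.resize(im,(800,600),interpolation=cv2.INTER_CUBIC))
```

```text
[ 610.51 -159.07] [ 609.65 -158.32  219.27]
[-0.04  0.05  5.36] [-0. -0.  0.]
```

Call:
{"method": "play_rows", "body": {
  "deltas": [
    [-0.04,0.05,0.4,0,0,0,0],
    [0,0,0.8,0,0,0,0],
    [0,0,0.9,0,0,0,0],
    [0,0,0.9,0,0,0,0],
    [0,0,0.8,0,0,0,0],
    [0,0,0.7,0,0,0,0],
    [0,0,0.5,0,0,0,0],
    [0,0,0.3,0,0,0,0],
    [0,0,0.1,0,0,0,0],
    [0,0,0,0,0,0,0]
  ]
}}

```text
time: 26.63
position: [611.1, -159.5, 112.0]
tool_rot: [-0.0, 0.745, 0.667, 0.001]
ft_force: [-0.6, 0.4, -3.3]
grip_width: 45.6
grip_force: 30.3
```

Call:
{"method": "play_rows", "body": {
  "deltas": [
    [0,0,0.15,0,0,0,0],
    [0,0,0.1,0,0,0,0],
    [0,0,0.06,0,0,0,0],
    [0,0,0,0,0,0,0],
    [0,0,0,0,0,0,0]
  ]
}}

```text
time: 27.05
position: [611.1, -159.7, 106.1]
tool_rot: [-0.0, 0.745, 0.667, 0.001]
ft_force: [0.0, 0.4, -2.3]
grip_width: 45.8
grip_force: 30.3
```

Call:
{"method": "play_rows", "body": {
  "deltas": [
    [0,0,0.08,0,0,0,0],
    [0,0,0.06,0,0,0,0],
    [0,0,0.03,0,0,0,0],
    [0,0,0,0,0,0,0]
  ]
}}

```text
time: 27.38
position: [610.9, -159.7, 102.3]
tool_rot: [-0.001, 0.745, 0.667, 0.0]
ft_force: [-0.8, -0.9, -3.5]
grip_width: 45.9
grip_force: 30.3
```

Call:
{"method": "play_rows", "body": {
  "deltas": [
    [0,0,0.05,0,0,0,0],
    [0,0,0,0,0,0,0]
  ]
}}

```text
time: 27.55
position: [610.9, -159.7, 101.4]
tool_rot: [-0.0, 0.745, 0.667, 0.0]
ft_force: [1.1, -0.3, -2.9]
grip_width: 45.9
grip_force: 30.3
```

Call:
{"method": "play_rows", "body": {
  "deltas": [
    [0,0,0.03,0,0,0,0],
    [0,0,0,0,0,0,0]
  ]
}}

```text
time: 27.72
position: [611.0, -159.7, 101.2]
tool_rot: [-0.0, 0.745, 0.667, 0.0]
ft_force: [-2.0, -0.2, 0.5]
grip_width: 45.9
grip_force: 30.3
```

Call:
{"method": "play_rows", "body": {
  "deltas": [
    [0,0,0.03,0,0,0,0],
    [0,0,0,0,0,0,0]
  ]
}}

```text
time: 27.88
position: [611.1, -159.7, 101.2]
tool_rot: [-0.0, 0.745, 0.667, 0.0]
ft_force: [-2.9, -0.1, 6.1]
grip_width: 45.5
grip_force: 30.4
```

On the floor. I'll release, rise and move aside for the check pictures.

Call:
{"method": "play_rows", "body": {
  "deltas": [
    [0,0,0,0,0,0,0.61],
    [0,0,0,0,0,0,0.61],
    [0,0,0,0,0,0,0.61],
    [0,0,-0.2,0,0,0,0.61],
    [0,0,-0.5,0,0,0,0.61],
    [0,0,-0.8,0,0,0,0.61],
    [0,0,-0.9,0,0,0,0.61],
    [0,0,-0.9,0,0,0,0.61],
    [0,0,-0.9,0,0,0,0.61],
    [0,0,-0.9,0,0,0,0.61]
  ]
}}

```text
time: 28.72
position: [611.2, -159.8, 204.2]
tool_rot: [-0.0, 0.745, 0.667, 0.001]
ft_force: [0.3, -0.4, -0.5]
grip_width: 54.0
grip_force: 0.0
```

Call:
{"method": "play_rows", "body": {
  "deltas": [
    [0.9,-0.1,-0.4,0,0,0,0.61],
    [0.9,-0.1,-0.2,0,0,0,0.61],
    [0.9,-0.1,0,0,0,0,0.61],
    [0.9,-0.1,0,0,0,0,0.61],
    [0.9,-0.1,0,0,0,0,0.61],
    [0.9,-0.1,0,0,0,0,0.61],
    [0.9,-0.1,0,0,0,0,0.61],
    [0.9,-0.1,0,0,0,0,0.61],
    [0,0,0,0,0,0,0.61],
    [0,0,0,0,0,0,0.61]
  ]
}}

```text
time: 29.55
position: [611.0, -14.1, 215.3]
tool_rot: [-0.0, 0.744, 0.668, 0.001]
ft_force: [0.1, -1.5, 0.4]
grip_width: 53.7
grip_force: 0.0
```

Run:
```python
from h import *
sc=robot.camera("scene")[:,:,::-1];sd=robot.camera("side")[:,:,::-1]
a=cv2.resize(sc[130:290,125:480],(800,360),interpolation=cv2.INTER_CUBIC)
b=cv2.resize(sd[100:360,160:370],(194,240),interpolation=cv2.INTER_CUBIC);c=cv2.resize(sd[110:215,225:345],(274,240),interpolation=cv2.INTER_CUBIC)
A=np.zeros((600,800,3),np.uint8);A[:360]=a;A[360:,:194]=b;A[360:,200:474]=c
cv2.imwrite("pics/fin.png",A)
```

```text
(no output)
```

View pics/fin.png

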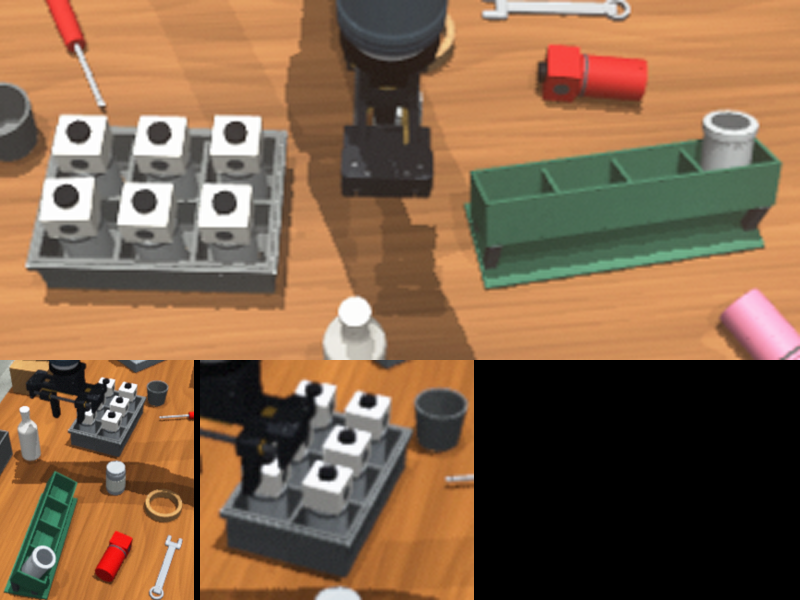

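The tote now shows six upright heads, with caps at (79,131), (160,132), (236,132), (66,196), (144,201) and (225,205). The spare bowl is still in the rack at (728,140), and the can, bottle and other bench items stand where they were. I'll hand it in.

```bash
python3 -c "
from plant import robot
print(robot.finish_job())"
```

```text
the job is handed in; nothing more can be done
None
```

I packed the three white-headed units, one in each empty cell of the tote, upright and set down on the floor, and handed the job in at about 30 s; the final pictures show the packed filters, the spare bowl and the other bench items still in place. The first unit briefly pressed its cell floor at about 36 N when I lowered it, close to the 40 N limit.

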